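# Tip the collars into the inspection tray and hold the tray out at the mark

## Robot

A 6-joint arm with a two-finger parallel gripper is mounted at the origin on a cart in front of the work surface, level with it; the furniture and walls round the work are solid. World frame = base frame: x ahead of the robot, y to its left, z up, the work surface at z = 0. Lengths are in mm, angles in degrees, forces in N, time in s.
With the tool pointing down it reaches from about 300 to 850 mm from the base axis. Payload 4.2 kg.
Tool frame: the origin (TCP) lies at the very end of the fingers, on their centre line; the grasp point (between the pads) lies env.pinch_z behind it (env.pinch_z is the distance from the TCP to the grasp point, in mm); z points along the fingers, y is the line along which they close (so a half turn about z gives the same grasp; the last joint's range is limited). The gripper opens to 91 mm and grips with 3 to 60 N. Pads are 32 mm wide; open, the fingers measure 118 mm over their backs; the gripper's body (76 mm by 178 mm) begins 60 mm behind the grasp point.
Start: joints at [-74.427, 18.312, 89.639, -0, 72.044, -1.146], TCP at [165.417, -550.709, 213.976] pointing down, gripper open.
Joint ranges: [-177.97, 177.97], [-48.28, 115.42], [12.27, 149.76], [-77.06, 257.06], [2.81, 150.46], [-146.56, 146.56]. Speed limits (degrees/s): [147.25, 147.25, 180, 180, 180, 180].

## Interface

Orientations are given as [roll, pitch, yaw] about the fixed x, y, z axes, in that order (R = Rz(yaw) Ry(pitch) Rx(roll)).
In Python, from workcell import state, vision, job_done, env gives the robot as it stands.
- The arm moves only by the tool servo_tool, never from a script. Its argument "rows" is a list of rows, each a list of 5 numbers: the shift along the tool's x, y, z scaled (see below), then the turn about the tool's z scaled (see below), then the opening, from 0 (shut) to 1 (fully open). A call has 1 to 20 rows; each row is the pose to reach, as a shift and turn from the pose commanded when the call began, along the tool's axes at that moment; what a row does not reach only later rows make up. The controller multiplies each number of a shift by 200 mm and each number of a turn by 90 degrees. A row lasts 1/12 s, in which the tool goes at most 41.7 mm and 7.16 degrees, less where a joint would pass 70% of its speed; a pose out of reach is approached as far as the arm can. A call with a number of a shift or a turn outside -1 to 1 is refused whole. A call with a gripper value outside its range is refused whole. The fingers move at their own pace and stop on an object; "force" is the grip in N (left out, the last holds). Time passes only in rows, so rows that repeat a pose let the fingers close. It gives the time, the measured TCP pose, the force, the opening and the grip force at its end, in the units of the state.
- state(): the state, without advancing time (a new reading comes with each control period).
- vision.grab_frame(name): name is "scene" or "side" or "wrist"; returns the picture (480x640x3 uint8, red, green, blue); there is no depth.
- vision.camera_info(name): a dict with "vertical_fov" (degrees; the focal length in pixels is half the picture's height over the tangent of half this angle, whatever the lens; pixels are square), "cx", "cy" (the principal point, pixels), "distortion" ([k1, k2, p1, p2, k3] as OpenCV has them; the pictures are not rectified), "T" (4x4, takes a point from camera to world coordinates). Camera axes: x right, y up, looking along -z (the intrinsics and any distortion apply to the point x, -y, -z); pixel columns grow to the right and rows downward; lengths in mm; the calibration is good to about 2 mm. A picture is of the moment at which its call begins: read the wrist's pose just before it. camera_info takes no time and is no camera call; for the wrist camera it gives the pose at the moment of the call.
- job_done(): hands the job in; it is judged then, once.
The state is a dict: "time_s": time; "qpos": joint angles; "qvel": joint speeds; "effort": joint torques, N m; "ee_pos": TCP position; "ee_rot": TCP orientation; "force": force on the tool from outside, world axes, zero at the start; "torque": the same for the moment, N m; "gripper_width": finger opening in mm; "gripper_force": force on a finger pad.
Only numpy, scipy, OpenCV 4.12 (cv2) and the standard library are available. Lean on these libraries where they do the work, as an engineer would, in place of code of your own. Each camera call takes 0.05 s, during which the arm holds its last target. There are 200 camera calls.

## Task

Swing the lever over to tip the cup so that all three set collars drop into the tray below, then swing it back so the cup stands fully upright again. Then pull the spring-return tray out by its bar until its pointer lines up with the pointed rider on the index rail, and hold it there: finish while still holding the tray, which springs back if let go. Leave the other things on the desk alone.

Things in the scene. Friction and masses are not known exactly. Their poses are not given: they have to be found in the camera images.
- station: Grey inspection station fixed to the desk: base plate 225 x 118 x 6 mm (x -135..+90 mm). Its origin lies on the desk directly below the cup's trunnion axis; its +x points to the back (sheet back guard at x +90 mm, 116 mm high), -x to the front, where the tray comes out; z up. The trunnion axis runs along its y at a height of 112 mm, between two 117 mm high cheeks at y +-51.5 mm (top of their round bosses 125 mm).
- cup (a joint): Angle of the tipping aluminium cup (88 mm rim, 53 mm high, rim 25 mm above its axis) in rad: 0 upright, growing to 2.6 (stop) as its mouth and the lever swing to the station's +x. Friction keeps it where it is left; about 2 N at the knob moves it. The collars slide out late in the stroke, all of them by 2.55, nearly at the stop.
- knob (a point): Centre of the black round grip (24 mm across, 24 mm long along the station's y, flat ends at its left and right) on the cup's lever. Lever: 8 mm rod, 58 mm from the trunnion axis to the grip's centre, 95 mm to the station's +y of the cup's middle. At cup angle 0 it leans 1.3 rad from vertical to the station's -x; at cup angle q it stands at (q - 1.3) rad from vertical, towards +x, so the knob stays above the axis for the whole stroke.
- cup_mouth (a point): Centre of the cup's mouth; its z axis points out of the mouth (straight up when the cup is upright).
- tray: Sheet steel tray on a slide in the station, with spring return. Same axes as the station, origin at the station's origin when home; it slides out along the station's -x by up to 85 mm and springs back when let go (4.5 N at home, plus 90 N/m: about 10 N at the mark). Inside: x -17 to +81 mm, y +-42 mm, floor at z 13 mm, walls up to z 41 mm.
- pull_bar (a point): Middle of the tray's pull bar: a round horizontal bar, 11 mm thick and 60 mm long along the station's y, 85 mm above the desk, on two upright posts at its ends, 120 mm in front of the tray's origin. Below it, the tray's tongue is 20 mm above the desk at most; free in front and behind.
- pointer (a point): Tip of the small dark pointer that sticks out to the station's -y from the tray's tongue; it moves along the index rail with the tray.
- mark: The mark: an aluminium rider (16 x 16 mm, with a round screw head) on the index rail, right front of the station, with a small dark tip towards the tray. Origin on the desk below its tip; same axes as the station. It lies 40 to 60 mm in front of the pointer's home place and is fixed. The tray is at the mark when pointer and tip have the same x along the station.
- collar_0_mid (a point): Centre of one of three equal steel set collars, 23 mm across, 12 mm high, 20 to 45 g; at the start in the cup.
- collar_1_mid (a point): Centre of one of three equal steel set collars, 23 mm across, 12 mm high, 20 to 45 g; at the start in the cup.
- collar_2_mid (a point): Centre of one of three equal steel set collars, 23 mm across, 12 mm high, 20 to 45 g; at the start in the cup.
- loupe: Bystander: black inspection loupe, 35 mm across, 40 mm high, standing right of the station; origin under it.
- gauge_block: Bystander: ground steel block 30 x 35 x 9 mm, right of the station; origin under it.
- bushing_a: Bystander: brass bushing, 34 mm across, 26 mm high, left of the station; origin under it.
- mug: Bystander: white dotted mug, 78 mm across, 93 mm high, left of the station; origin under it.

How it is judged:
By the outcome, as a careful person would: the job done as asked, in the order asked, and still so for the second after the job is handed in, while the arm keeps its last pose, push and grip.
It also fails if it takes over 51 s, if anything falls off the work surface, if the arm or the gripper's body presses on something with over 40 N, if the wrist force passes 120 N, or if a joint passes its speed limit or range.

## Working session

There is one attempt and no reset: what is moved stays moved. The work goes in short steps, Python scripts to look and compute and a tool call to move; the robot and the scene stay as the last step left them, time stands still between calls to the robot, and variables do not carry over. Pictures are saved under pics/ and viewed, at most 10 in all, crops included, and the job is handed in when it is done.

Besides the shell and the picture viewer there is one more tool, called after ">>>" as a command line: name --pt "numbers of a row" for each row, then --argument value for the rest. servo_tool: Moves the arm, as the interface text tells. Its arguments: {"type":"object","properties":{"rows":{"type":"array"},"force":{"type":"number"}},"required":["rows"]}

```bash
mkdir -p pics; ls; python3 - <<'E'
from workcell import state, vision, env
import cv2, numpy as np
s=state(); print(s['time_s'],s['ee_pos'],s['ee_rot'],s['gripper_width'],env.pinch_z)
for n in ['scene','side']:
    cv2.imwrite(f'pics/{n}0.png',vision.grab_frame(n)[:,:,::-1])
    c=vision.camera_info(n); print(n,c['vertical_fov'],c['cx'],c['cy'],c['distortion'],np.round(c['T'],3).tolist())
E
```

```text
pics
0.0 [ 165.26532395 -550.18881755  213.11425866] [-1.79894912e+02 -1.64121094e-03  1.67177313e+01] 91.34828468597226 18.8
scene 53.55348331363955 313.196046187755 239.87323431441177 [0.00226184 0.         0.         0.         0.        ] [[0.663, 0.345, -0.664, 5.219], [-0.748, 0.306, -0.588, -444.75], [0.0, 0.887, 0.461, 541.491], [0.0, 0.0, 0.0, 1.0]]
side 50.08813549022934 320.0954701423482 236.7107364273179 [0.00893866 0.         0.         0.         0.        ] [[-0.842, 0.24, -0.483, 136.473], [-0.539, -0.377, 0.753, 841.393], [-0.001, 0.895, 0.447, 552.249], [0.0, 0.0, 0.0, 1.0]]
```

View pics/scene0.png

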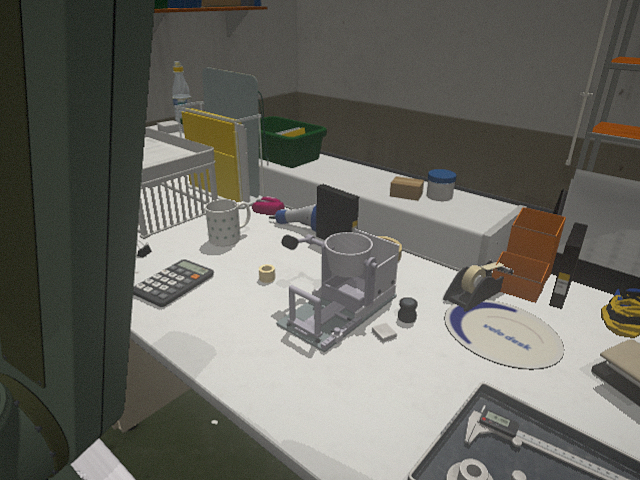

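View pics/side0.png

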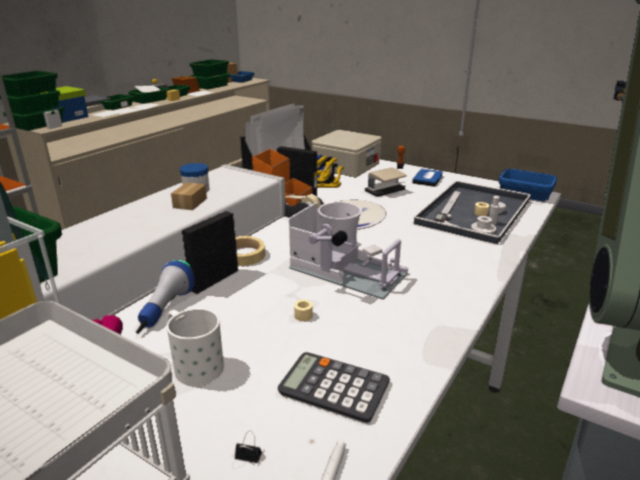

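Scene view: knob near (290,241), cup rim near (348,245), bar near (304,300). Side view: knob near (339,238), bar near (391,246). Next I'll enlarge both views to read pixels.

```bash
cat > h.py <<'E'
import numpy as np, cv2
from workcell import state, vision, env
def ray(c,px):
    f=240/np.tan(np.radians(c['vertical_fov']/2)); K=np.array([[f,0,c['cx']],[0,f,c['cy']],[0,0,1.]])
    u=cv2.undistortPoints(np.array([[px]],float),K,np.array(c['distortion'],float))[0,0]
    T=np.array(c['T']); d=T[:3,:3]@np.array([u[0],-u[1],-1]); return T[:3,3],d/np.linalg.norm(d)
def plane(c,px,z):
    o,d=ray(c,px); return o+d*(z-o[2])/d[2]
def tri(*obs):
    A=np.zeros((3,3));b=np.zeros(3);L=[ray(c,p) for c,p in obs]
    for o,d in L:
        P=np.eye(3)-np.outer(d,d);A+=P;b+=P@o
    x=np.linalg.solve(A,b)
    return x,[float(np.linalg.norm(np.cross(d,x-o))) for o,d in L]
def proj(c,X):
    f=240/np.tan(np.radians(c['vertical_fov']/2)); K=np.array([[f,0,c['cx']],[0,f,c['cy']],[0,0,1.]])
    T=np.array(c['T']); p=T[:3,:3].T@(np.array(X,float)-T[:3,3]); p=p*[1,-1,-1]
    return cv2.projectPoints(p.reshape(1,1,3),np.zeros(3),np.zeros(3),K,np.array(c['distortion'],float))[0].ravel()
E
python3 - <<'E'
import cv2,numpy as np
a=cv2.imread('pics/scene0.png')[215:355,260:430]; b=cv2.imread('pics/side0.png')[190:330,270:420]
# scale 4.6 / each half
A=cv2.resize(a,None,fx=4,fy=4,interpolation=cv2.INTER_CUBIC)
B=cv2.resize(b,None,fx=4,fy=4,interpolation=cv2.INTER_CUBIC)
cv2.imwrite('pics/sceneZ.png',A);cv2.imwrite('pics/sideZ.png',B)
E
```

```text
(no output)
```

View pics/sceneZ.png

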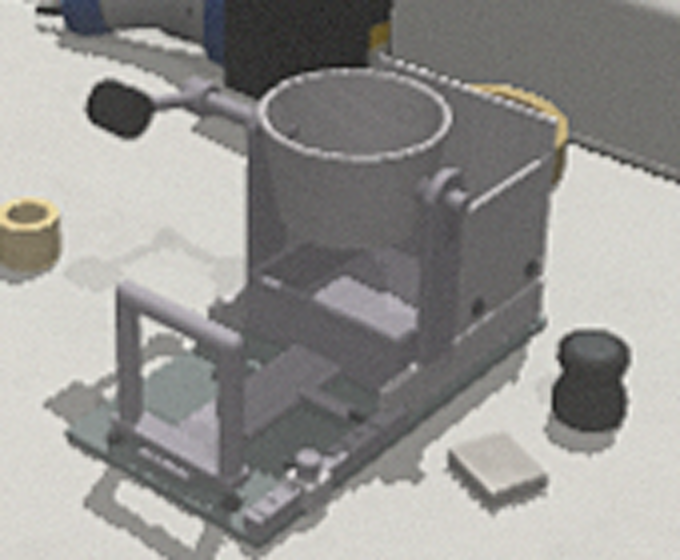

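View pics/sideZ.png

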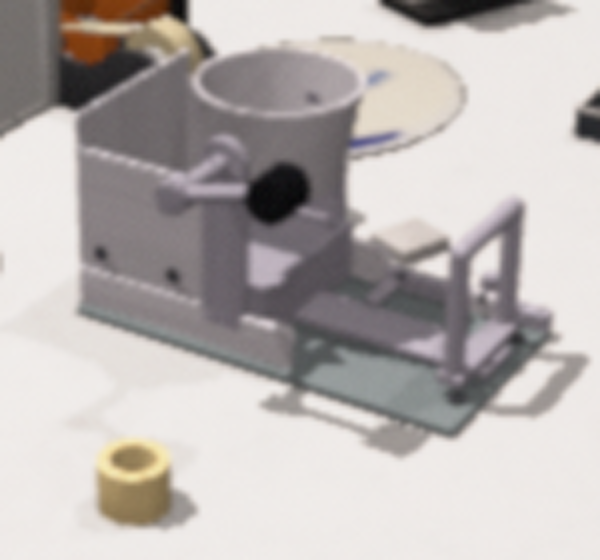

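Enlarged scene: knob (120,107), bar ends (125,290) and (235,342), rim centre (355,115). Enlarged side: knob (278,193), bar ends (458,250) and (515,208), rim centre (279,84).

```bash
python3 - <<'E'
from h import *
a=vision.camera_info('scene');b=vision.camera_info('side')
S=lambda x,y:(x/4+260-.4,y/4+215-.4); D=lambda x,y:(x/4+270-.4,y/4+190-.4)
P={}
for n,p,q in [('knob',(120,107),(278,193)),('barL',(125,290),(458,250)),('barR',(235,342),(515,208)),('rim',(355,115),(279,84))]:
    P[n],e=tri((a,S(*p)),(b,D(*q))); print(n,P[n].round(1),np.round(e,1))
bar=(P['barL']+P['barR'])/2; yv=P['barL']-P['barR']
print('barlen',np.linalg.norm(yv),'yaw from bar',np.degrees(np.arctan2(-yv[0],yv[1])))
ax=P['rim']-bar; print('dist bar-rim xy',np.hypot(*ax[:2]),'yaw',np.degrees(np.arctan2(ax[1],ax[0])))
# base plate front corners on z=3
for n,p in [('plate left front',(68,438)),('plate front right',(250,542)),('plate right back',(548,322))]: print(n,plane(a,S(*p),5).round(1))
for n,p in [('plate left front',(452,434)),('left back',(80,312)),('front right',(550,338))]: print(n,plane(b,D(*p),4).round(1))
E
```

```text
knob [564.5 110.1 128.3] [0.9 0.9]
barL [501.   46.1  86.7] [0.2 0.2]
barR [501.1 -15.4  85. ] [2.2 2.2]
rim [620.4  15.3 135.1] [1.1 1.1]
barlen 61.539448988925926 yaw from bar 0.17262128984004244
dist bar-rim xy 119.38817246653183 yaw -0.04942850984943644
plate left front [483.9  68.3   5. ]
plate front right [485. -40.   5.]
plate right back [708.9 -44.1   5. ]
plate left front [485.1  75.    4. ]
left back [704.9  75.8   4. ]
front right [482.5 -33.9   4. ]
```

The triangulated points match the stated sizes: the bar is 61 mm long at z 86, the knob is at z 128, and the station is at about (620, 15.5) with yaw about 0. I'll set out and turn the tool to yaw 0.

>>> servo_tool --pt "0.86 -0.525 -0.2 0.186 1" --pt "0.86 -0.525 -0.2 0.186 1" --pt "0.86 -0.525 -0.2 0.186 1" --pt "0.86 -0.525 -0.2 0.186 1" --pt "0.86 -0.525 -0.2 0.186 1" --pt "0.86 -0.525 -0.2 0.186 1" --pt "0.86 -0.525 -0.2 0.186 1"

```text
time_s: 0.68
ee_pos: [301.1, -399.4, 254.3]
ee_rot: [180.0, -0.0, 0.2]
force: [0.6, -0.2, -0.4]
gripper_width: 91.7
gripper_force: 0.0
```

>>> servo_tool --pt "0.5 -1 -0.2 0 1" --pt "0.5 -1 -0.2 0 1" --pt "0.5 -1 -0.2 0 1" --pt "0.5 -1 -0.2 0 1" --pt "0.5 -1 -0.2 0 1" --pt "0.5 -1 -0.2 0 1" --pt "0.5 -1 -0.2 0 1"

```text
time_s: 1.27
ee_pos: [401.1, -199.1, 294.3]
ee_rot: [-180.0, -0.1, 0.1]
force: [0.8, -0.4, 0.5]
gripper_width: 91.3
gripper_force: 0.0
```

>>> servo_tool --pt "0.4 -0.9 0 0 1" --pt "0.4 -0.9 0 0 1" --pt "0.4 -0.9 0 0 1" --pt "0.4 -0.9 0 0 1" --pt "0.4 -0.9 0 0 1" --pt "0.4 -0.9 0 0 1" --pt "0.4 -0.9 0 0 1" --pt "0.4 -0.9 0 0 1"

```text
time_s: 1.93
ee_pos: [479.8, -22.5, 293.2]
ee_rot: [179.9, 0.1, -0.1]
force: [0.1, -1.0, 0.1]
gripper_width: 90.8
gripper_force: 0.0
```

```bash
python3 - <<'E'
from h import *
c=vision.camera_info('wrist'); print(state()['ee_pos'],c['vertical_fov'],c['cx'],c['cy'],c['distortion'],np.round(c['T'],3).tolist())
im=vision.grab_frame('wrist'); cv2.imwrite('pics/w1.png',im[:,:,::-1])
E
```

```text
[479.75550092 -22.53981826 293.21910515] 60.831592921745504 316.2404166649007 237.67647227688155 [-0.08237979  0.          0.          0.          0.        ] [[-0.003, 0.956, 0.292, 563.348], [-1.0, -0.003, 0.001, -22.257], [0.002, -0.292, 0.956, 463.467], [0.0, 0.0, 0.0, 1.0]]
```

View pics/w1.png

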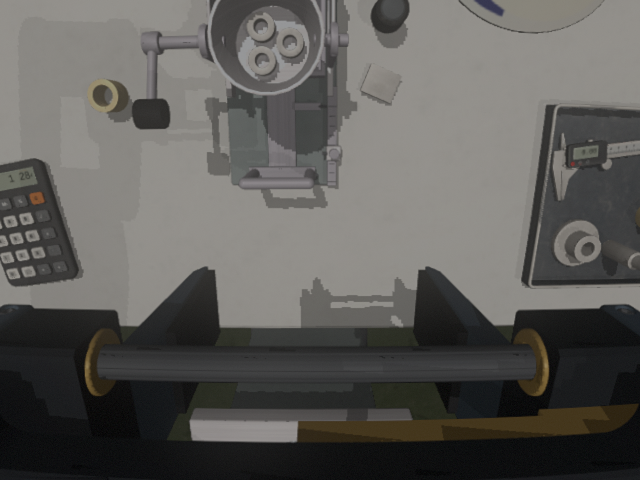

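The wrist view shows the knob at (151,114), the bar at (278,180), three collars in the cup near (265,45), and the rider's screw head at (335,153).

```bash
python3 - <<'E'
from h import *
c=vision.camera_info('wrist');a=vision.camera_info('scene')
print('knob',plane(c,(151,114),128).round(1),'ends',plane(c,(134,114),128).round(1),plane(c,(168,114),128).round(1))
print('tri knob',tri((c,(151,114)),(a,(289.6,241.4)),(vision.camera_info('side'),(339.1,237.9))))
print('bar',plane(c,(242,182),86).round(1),plane(c,(316,180),86).round(1))
print('plate FL',plane(c,(232,184),6).round(1),'screw',plane(c,(335,153),30).round(1))
im=cv2.imread('pics/w1.png')[90:200,220:360]
cv2.imwrite('pics/w1z.png',cv2.resize(im,None,fx=5,fy=5,interpolation=cv2.INTER_CUBIC))
E
```

```text
knob [564.9 109.4 128. ] ends [565.2 123.5 128. ] [564.6  95.5 128. ]
tri knob (array([564.65625124, 109.79895892, 128.05322522]), [0.4167232788777595, 0.9983154824055527, 0.9791607876028243])
bar [502.3  46.3  86. ] [503.8 -22.7  86. ]
plate FL [487.3  72.3   6. ] screw [523.4 -42.7  30. ]
```

View pics/w1z.png

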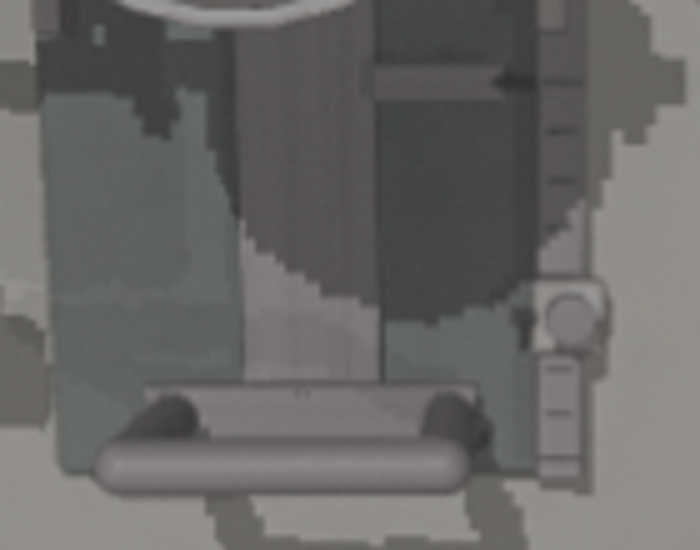

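Crop: pointer tip near (500–535, 82) and rider tip near (520,325), which is full-image (324,155). I'll estimate the travel.

```bash
python3 - <<'E'
from h import *
c=vision.camera_info('wrist')
for z in (12,18,25):
  p=plane(c,(323,106.0),z);m=plane(c,(324,154.6),z);print(z,p.round(1),m.round(1),'pull',(p-m)[0].round(1))
b=vision.camera_info('side');a=vision.camera_info('scene')
# pointer tip / rider tip seen in the enlarged scene view: (360,415),(300,452)
print(proj(a,plane(c,(323,106.0),18)),proj(a,plane(c,(324,154.6),18)))
# tall things near swing path
print('black stand base', plane(a,(320,240),0).round(0), 'mug',plane(a,(222,243),0).round(0),plane(b,(197,378),0).round(0),'stand',plane(b,(190,290),0).round(0),plane(b,(237,268),0).round(0))
E
```

```text
12 [571.2 -30.4  12. ] [520.  -31.5  12. ] pull 51.2
18 [571.1 -30.3  18. ] [520.6 -31.4  18. ] pull 50.5
25 [571.  -30.2  25. ] [521.3 -31.3  25. ] pull 49.7
[349.06130682 318.39142053] [331.75371738 331.85929399]
black stand base [795. 233.   0.] mug [625. 401.   0.] [630. 426.   0.] stand [824. 250.   0.] [803. 132.   0.]
```

>>> servo_tool --pt "0.425 -0.66 0.2 0 0.7" --pt "0.425 -0.66 0.2 0 0.7" --pt "0.425 -0.66 0.2 0 0.7" --pt "0.425 -0.66 0.2 0 0.7" --pt "0.425 -0.66 0.2 0 0.7" --pt "0.425 -0.66 0.2 0 0.7"

```text
time_s: 2.48
ee_pos: [565.3, 110.3, 252.6]
ee_rot: [179.9, 0.2, -0.0]
force: [-0.8, 0.4, -0.6]
gripper_width: 64.0
gripper_force: 0.0
```

>>> servo_tool --pt "0 0 0.2 0 0.45" --pt "0 0 0.4 0 0.45" --pt "0 0 0.55 0 0.45" --pt "0 0 0.65 0 0.45" --pt "0 0 0.715 0 0.45" --pt "0 0 0.715 0 0.45"

```text
time_s: 2.98
ee_pos: [562.6, 108.2, 108.7]
ee_rot: [179.9, 0.3, -0.2]
force: [0.0, -0.3, -0.6]
gripper_width: 41.2
gripper_force: 0.0
```

>>> servo_tool --pt "0 0 0 0 0.1" --pt "0 0 0 0 0.1" --pt "0 0 0 0 0.1" --pt "0 0 0 0 0.1" --pt "0 0 0 0 0.1" --pt "0 0 0 0 0.1" --force 12

```text
time_s: 3.48
ee_pos: [566.2, 109.7, 112.7]
ee_rot: [179.9, -0.2, 0.0]
force: [-0.2, -7.2, 4.3]
gripper_width: 23.5
gripper_force: 12.0
```

>>> servo_tool --pt "0.009 0 -0.0275 0 0.1" --pt "0.021 0 -0.054 0 0.1" --pt "0.035 0 -0.079 0 0.1" --pt "0.052 0 -0.103 0 0.1" --pt "0.071 0 -0.1245 0 0.1" --pt "0.0926 0 -0.144 0 0.1" --pt "0.116 0 -0.162 0 0.1" --pt "0.14 0 -0.177 0 0.1" --pt "0.1665 0 -0.1895 0 0.1" --pt "0.194 0 -0.1995 0 0.1" --pt "0.222 0 -0.207 0 0.1" --pt "0.2505 0 -0.211 0 0.1" --pt "0.279 0 -0.212 0 0.1"

```text
time_s: 4.57
ee_pos: [619.2, 109.7, 154.5]
ee_rot: [179.8, 0.2, 0.0]
force: [-5.5, -5.1, 5.2]
gripper_width: 24.1
gripper_force: 12.0
```

>>> servo_tool --pt "0.029 0 0.0015 0 0.1" --pt "0.0576 0 0.006 0 0.1" --pt "0.0857 0 0.013 0 0.1" --pt "0.113 0 0.023 0 0.1" --pt "0.139 0 0.0355 0 0.1" --pt "0.164 0 0.051 0 0.1" --pt "0.187 0 0.068 0 0.1" --pt "0.208 0 0.088 0 0.1" --pt "0.227 0 0.11 0 0.1" --pt "0.244 0 0.133 0 0.1" --pt "0.258 0 0.1585 0 0.1" --pt "0.27 0 0.185 0 0.1" --pt "0.275 0 0.1985 0 0.1" --pt "0.28 0 0.2125 0 0.1" --pt "0.281 0 0.217 0 0.1" --pt "0.281 0 0.217 0 0.1" --pt "0.281 0 0.217 0 0.1"

```text
time_s: 5.98
ee_pos: [681.8, 109.7, 113.4]
ee_rot: [179.9, -0.7, 0.0]
force: [6.2, -5.4, 4.6]
gripper_width: 23.8
gripper_force: 12.0
```

```bash
python3 - <<'E'
from h import *
s=state();print(s['ee_pos'],s['force'],s['gripper_width'])
a=vision.grab_frame('scene')[:,:,::-1][180:360,240:450];b=vision.grab_frame('side')[:,:,::-1][170:320,260:430];w=vision.grab_frame('wrist')[:,:,::-1]
r=lambda i:cv2.resize(i,(400,300),interpolation=cv2.INTER_CUBIC)
cv2.imwrite('pics/t1.png',np.vstack([np.hstack([r(a),r(b)]),np.hstack([r(w),r(w[:240,320:])])]))
E
```

```text
[681.8258748  109.73783996 113.37085458] [ 6.15304779 -5.37638355  4.57959525] 23.768396048876994
```

View pics/t1.png

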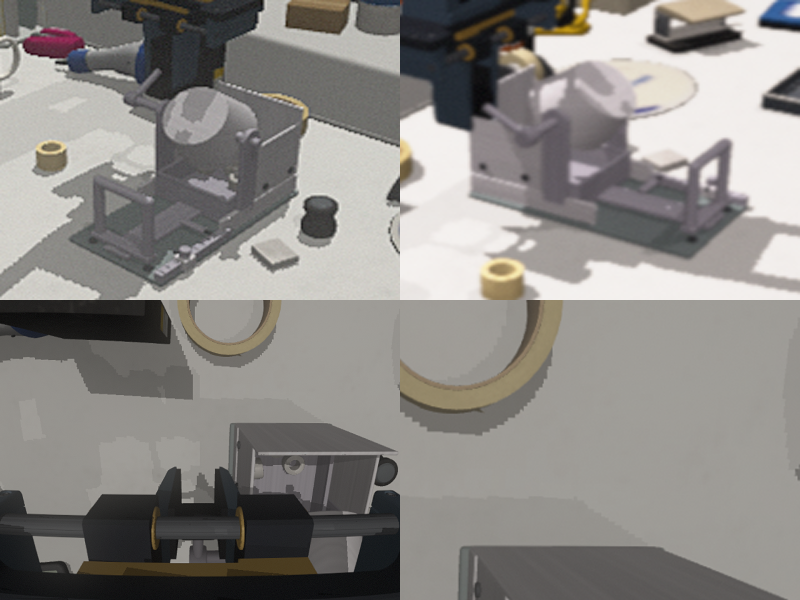

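The cup is tipped near its stop, and two collars are visible in the tray at (293,464) and (257,470). I'll press on to the stop to be sure.

>>> servo_tool --pt "0.003 0 0.015 0 0.1" --pt "0.006 0 0.03 0 0.1" --pt "0.006 0 0.03 0 0.1" --pt "0.006 0 0.03 0 0.1" --pt "0.006 0 0.03 0 0.1" --pt "0.006 0 0.03 0 0.1"

```text
time_s: 6.63
ee_pos: [683.5, 109.8, 107.3]
ee_rot: [179.9, -0.8, 0.0]
force: [7.5, -5.5, 4.0]
gripper_width: 24.0
gripper_force: 12.0
```

>>> servo_tool --pt "0.008 0 0.015 0 0.1" --pt "0.015 0 0.03 0 0.1" --pt "0.015 0 0.03 0 0.1" --pt "0.015 0 0.03 0 0.1" --pt "0.015 0 0.03 0 0.1"

```text
time_s: 7.05
ee_pos: [685.1, 109.8, 100.5]
ee_rot: [179.9, -0.6, 0.0]
force: [6.5, -5.1, 1.9]
gripper_width: 24.4
gripper_force: 12.0
```

```bash
python3 - <<'E'
from h import *
s=state();print(s['ee_pos'],s['force'],s['gripper_width'])
a=vision.grab_frame('scene')[:,:,::-1][200:320,270:430];w=vision.grab_frame('wrist')[:,:,::-1][320:440,300:560]
b=vision.grab_frame('side')[:,:,::-1][190:290,270:400]
r=lambda i:cv2.resize(i,(400,300),interpolation=cv2.INTER_CUBIC)
cv2.imwrite('pics/t2.png',np.vstack([np.hstack([r(a),r(b)]),cv2.resize(w,(800,300))]))
E
```

```text
[685.12150226 109.76209976 100.46695042] [ 6.47515644 -5.09290952  1.85968021] 24.42479908661148
```

View pics/t2.png

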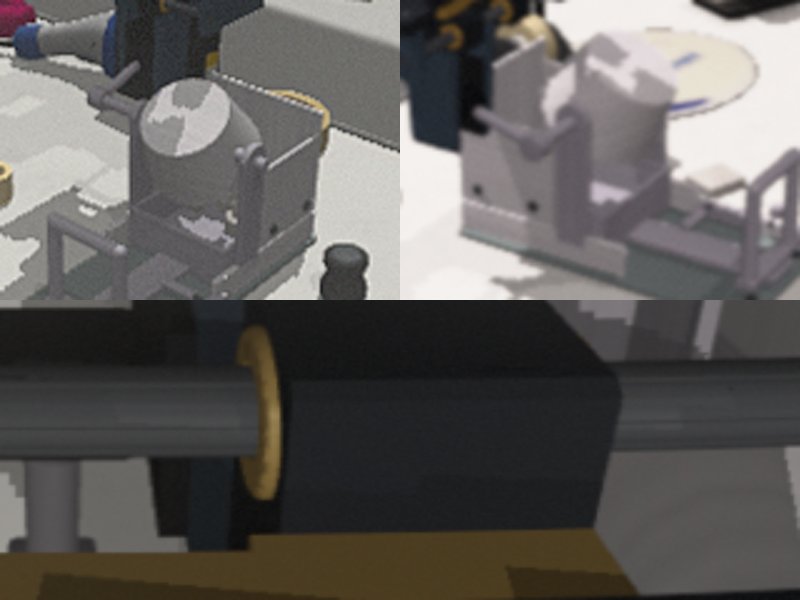

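Both views show the lever rod up and back: in the scene crop from (100,100) to (137,68), in the side crop from (532,143) to (480,112). I'll work out its angle.

```bash
python3 - <<'E'
from h import *
a=vision.camera_info('scene');b=vision.camera_info('side')
S=lambda x,y:(x/2.5+270-.3,y/2.5+200-.3); D=lambda x,y:((x-400)/3.077+270-.3,y/3+190-.3)
e,r1=tri((a,S(97,98)),(b,D(533,143)));k,r2=tri((a,S(137,67)),(b,D(478,110)))
print(e,r1,k,r2)
d=k-e; print('phi',np.arctan2(d[0],d[2]), 'expected 1.3')
# ray of scene rod-end intersected with plane y=110
for c,p in((a,S(137,67)),(b,D(478,110)),(a,S(97,98)),(b,D(533,143))):
    o,u=ray(c,p); print((o+u*(110-o[1])/u[1]).round(1))
# expected pixels of knob for phi
for q in(2.3,2.4,2.5,2.6):
    f=q-1.3; X=[621+40*np.sin(f),110,112+40*np.cos(f)]; print(q,proj(a,X).round(1),proj(b,X).round(1))
print(S(137,67),D(478,110))
E
```

```text
[620.18429122 111.75387472 113.184521  ] [0.9170028883378234, 0.917002888337849] [664.18851694 108.54204306 124.58582628] [0.19787474940497046, 0.19787474940496713]
phi 1.3172755029658683 expected 1.3
[665.8 110.  123.3]
[663.2 110.  125.6]
[617.6 110.  113.9]
[621.9 110.  112.9]
2.3 [320.9 223.7] [298.6 223.6]
2.4 [321.6 224.9] [297.8 225. ]
2.5 [322.1 226.3] [297.1 226.5]
2.6 [322.5 227.8] [296.6 228.2]
(324.5, 226.5) (295.04936626584333, 226.36666666666665)
```

The rod angle is about 1.3 rad, so the lever is at its stop. The pads have slipped slightly low on the knob. I'll regrip centred, then swing back.

>>> servo_tool --pt "0 0 0 0 0.4" --pt "0 0 0 0 0.4" --pt "0 0 0 0 0.4" --pt "-0.025 0 -0.055 0 0.4" --pt "-0.025 0 -0.055 0 0.4" --pt "-0.025 0 -0.055 0 0.4"

```text
time_s: 7.7
ee_pos: [676.6, 111.5, 110.2]
ee_rot: [-180.0, -0.1, -0.0]
force: [-0.5, 0.1, -0.3]
gripper_width: 36.7
gripper_force: 0.0
```

>>> servo_tool --pt "0 0 0 0 0.1" --pt "0 0 0 0 0.1" --pt "0 0 0 0 0.1" --pt "0 0 0 0 0.1" --pt "0 0 0 0 0.1" --force 12

```text
time_s: 8.12
ee_pos: [676.2, 109.7, 108.9]
ee_rot: [179.9, 0.0, -0.0]
force: [-0.8, -5.4, 1.6]
gripper_width: 23.8
gripper_force: 12.0
```

>>> servo_tool --pt "-0.009 0 -0.0275 0 0.1" --pt "-0.021 0 -0.054 0 0.1" --pt "-0.035 0 -0.079 0 0.1" --pt "-0.052 0 -0.103 0 0.1" --pt "-0.071 0 -0.1245 0 0.1" --pt "-0.0926 0 -0.144 0 0.1" --pt "-0.116 0 -0.162 0 0.1" --pt "-0.14 0 -0.177 0 0.1" --pt "-0.1665 0 -0.1895 0 0.1" --pt "-0.194 0 -0.1995 0 0.1" --pt "-0.222 0 -0.207 0 0.1" --pt "-0.2505 0 -0.211 0 0.1" --pt "-0.279 0 -0.212 0 0.1"

```text
time_s: 9.2
ee_pos: [623.0, 109.7, 152.5]
ee_rot: [179.9, -0.4, -0.0]
force: [3.5, -6.5, 3.3]
gripper_width: 24.2
gripper_force: 12.0
```

>>> servo_tool --pt "-0.029 0 0.0015 0 0.1" --pt "-0.0576 0 0.006 0 0.1" --pt "-0.0857 0 0.013 0 0.1" --pt "-0.113 0 0.023 0 0.1" --pt "-0.139 0 0.0355 0 0.1" --pt "-0.164 0 0.051 0 0.1" --pt "-0.187 0 0.068 0 0.1" --pt "-0.208 0 0.088 0 0.1" --pt "-0.227 0 0.11 0 0.1" --pt "-0.244 0 0.133 0 0.1" --pt "-0.258 0 0.1585 0 0.1" --pt "-0.27 0 0.185 0 0.1" --pt "-0.275 0 0.1985 0 0.1" --pt "-0.28 0 0.2125 0 0.1" --pt "-0.282 0 0.227 0 0.1" --pt "-0.284 0 0.242 0 0.1" --pt "-0.286 0 0.257 0 0.1" --pt "-0.286 0 0.257 0 0.1" --pt "-0.286 0 0.257 0 0.1"

```text
time_s: 10.78
ee_pos: [560.8, 109.6, 99.2]
ee_rot: [179.8, 0.3, -0.0]
force: [-4.2, -7.4, 1.8]
gripper_width: 23.8
gripper_force: 12.0
```

>>> servo_tool --pt "0 0 0 0 0.4" --pt "0 0 0 0 0.4" --pt "0 0 0 0 0.4" --pt "0 0 -0.2 0 0.4" --pt "0 0 -0.4 0 0.4" --pt "-0.1 0.15 -0.6 0 0.4" --pt "-0.2 0.3 -0.8 0 0.4" --pt "-0.3 0.5 -0.95 0 0.4" --pt "-0.3 0.5 -0.95 0 0.4" --pt "-0.3 0.5 -0.95 0 0.4"

```text
time_s: 11.62
ee_pos: [503.7, 8.5, 295.5]
ee_rot: [179.9, -0.6, -0.2]
force: [1.0, 0.9, -0.2]
gripper_width: 36.2
gripper_force: 0.0
```

```bash
python3 - <<'E'
from h import *
s=state();print(s['ee_pos'],s['force'],s['gripper_width'])
c=vision.camera_info('wrist');w=vision.grab_frame('wrist')[:,:,::-1]; np.save('c.npy',c,allow_pickle=True)
b=vision.grab_frame('side')[:,:,::-1][190:290,270:400]
cv2.imwrite('pics/w2full.png',w)
W=w[:300,80:480]
cv2.imwrite('pics/w2.png',np.hstack([cv2.resize(W,(500,375)),cv2.resize(b,(300,375))]))
E
```

```text
[503.66454634   8.45293147 295.53831683] [ 0.95494423  0.85599399 -0.2063723 ] 36.18640580050716
```

View pics/w2.png

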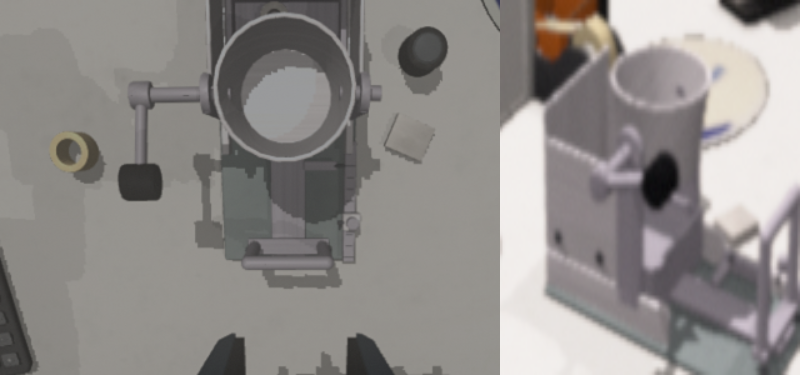

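The cup is empty and upright, one collar is visible behind it, and the bar is at crop (288,263). Next is a close look straight over pointer and rider.

>>> servo_tool --pt "-0.195 0.19 0.2 0 0.45" --pt "-0.195 0.19 0.4 0 0.45" --pt "-0.195 0.19 0.6 0 0.45" --pt "-0.195 0.19 0.8 0 0.45" --pt "-0.195 0.19 0.8 0 0.45" --pt "-0.195 0.19 0.8 0 0.45" --pt "-0.195 0.19 0.8 0 0.45"

```text
time_s: 12.3
ee_pos: [464.1, -25.8, 128.6]
ee_rot: [-180.0, 0.2, 0.0]
force: [1.9, -0.8, 0.7]
gripper_width: 41.1
gripper_force: 0.0
```

```bash
python3 - <<'E'
from h import *
import pickle
c0=np.load('c.npy',allow_pickle=True).item()
print('knob',plane(c0,(192,146.4),128).round(1),'bar',plane(c0,(310.4,210.4),85).round(1))
s=state();print(s['ee_pos'],s['ee_rot'])
c=vision.camera_info('wrist');w=vision.grab_frame('wrist')[:,:,::-1]; pickle.dump(c,open('c3.pkl','wb'))
cv2.imwrite('pics/w3.png',w)
pb=[proj(c,(501,y,85)).round(0) for y in(45,-15)];print('bar px',pb,'ptr',proj(c,(571,-30,18)).round(0),'mark',proj(c,(521,-31,18)).round(0))
E
```

```text
knob [564.4 109.8 128. ] bar [500.5  13.8  85. ]
[464.09409995 -25.77718696 128.5620331 ] [-1.79959285e+02  1.77055490e-01  3.37615833e-02]
bar px [array([185., 204.]), array([296., 204.])] ptr [323.  76.] mark [324. 154.]
```

>>> servo_tool --pt "0 0 -0.2 -1 0.45" --pt "0.1 -0.1 -0.3 -1 0.45" --pt "0.184 -0.203 -0.3 -1 0.45" --pt "0.184 -0.203 -0.3 -1 0.45" --pt "0.184 -0.203 -0.3 -1 0.45" --pt "0.184 -0.203 -0.3 -1 0.45" --pt "0.184 -0.203 -0.3 -1 0.45" --pt "0.184 -0.203 -0.3 -1 0.45" --pt "0.184 -0.203 -0.3 -1 0.45" --pt "0.184 -0.203 -0.3 -1 0.45" --pt "0.184 -0.203 -0.3 -1 0.45" --pt "0.184 -0.203 -0.3 -1 0.45" --pt "0.184 -0.203 -0.3 -1 0.45" --pt "0.184 -0.203 -0.3 -1 0.45" --pt "0.184 -0.203 -0.3 -1 0.45"

```text
time_s: 13.6
ee_pos: [502.1, 14.3, 191.4]
ee_rot: [179.8, -0.0, 89.9]
force: [0.2, -0.3, 1.3]
gripper_width: 41.0
gripper_force: 0.0
```

>>> servo_tool --pt "0 0 0.15 0 0.45" --pt "0 0 0.3 0 0.45" --pt "0 0 0.42 0 0.45" --pt "0 0 0.5 0 0.45" --pt "0 0 0.55 0 0.45" --pt "0 0 0.58 0 0.45" --pt "0 0 0.58 0 0.45" --pt "0 0 0.58 0 0.45"

```text
time_s: 14.27
ee_pos: [501.9, 13.9, 74.7]
ee_rot: [179.9, 0.0, 90.0]
force: [-0.3, -0.7, -0.8]
gripper_width: 41.3
gripper_force: 0.0
```

>>> servo_tool --pt "0 0 0 0 0" --pt "0 0 0 0 0" --pt "0 0 0 0 0" --pt "0 0 0 0 0" --pt "0 0 0 0 0" --pt "0 0 0 0 0" --pt "0 0 0 0 0" --pt "0 0 0 0 0" --force 40

```text
time_s: 14.93
ee_pos: [500.3, 13.8, 74.2]
ee_rot: [-179.9, 0.0, 90.0]
force: [-4.7, -0.2, 5.2]
gripper_width: 10.4
gripper_force: 40.0
```

Gripped on the 11 mm bar. Now I'll pull about 50 mm in gentle steps.

>>> servo_tool --pt "0 -0.02 0 0 0" --pt "0 -0.05 0 0 0" --pt "0 -0.09 0 0 0" --pt "0 -0.13 0 0 0" --pt "0 -0.17 0 0 0" --pt "0 -0.21 0 0 0" --pt "0 -0.235 0 0 0" --pt "0 -0.25 0 0 0" --pt "0 -0.255 0 0 0" --pt "0 -0.255 0 0 0" --pt "0 -0.255 0 0 0" --pt "0 -0.255 0 0 0"

```text
time_s: 15.93
ee_pos: [454.3, 13.8, 74.3]
ee_rot: [179.5, 0.0, 90.0]
force: [8.5, -0.9, -6.2]
gripper_width: 9.8
gripper_force: 40.0
```

```bash
python3 - <<'E'
from h import *
s=state();print(s['ee_pos'],s['force'],s['gripper_width'])
a=vision.grab_frame('scene')[:,:,::-1]; cv2.imwrite('pics/s4.png',a); b=vision.grab_frame('side')[:,:,::-1]; cv2.imwrite('pics/d4.png',b)
w=cv2.imread('pics/w3.png')[50:180,250:370]
a0=cv2.imread('pics/scene0.png')[300:360,310:370]
r=cv2.resize
I=cv2.INTER_CUBIC
print(proj(vision.camera_info('scene'),(521,-31,18)))
top=r(w,(480,520),interpolation=I)       # x4
right=np.vstack([r(a[310:348,310:358],(320,253),interpolation=I),r(a[200:360,240:440],(320,256),interpolation=I)])
right=cv2.copyMakeBorder(right,0,520-right.shape[0],0,0,cv2.BORDER_CONSTANT)
cv2.imwrite('pics/f.png',np.hstack([top,right]))
E
```

```text
[454.34620121  13.82419745  74.28803037] [ 8.53358219 -0.92393638 -6.21813061] 9.805856272928429
[331.72162232 331.65503671]
```

View pics/f.png

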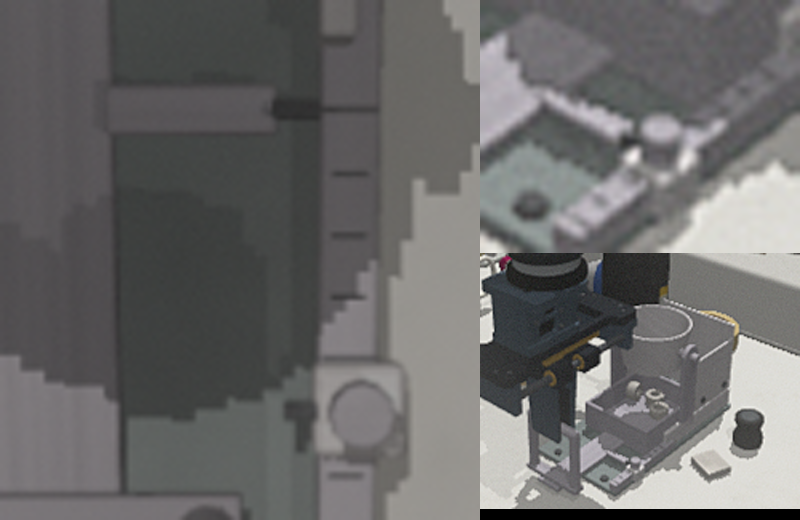

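All three collars lie in the tray (composite near (634,388), (655,393), (658,406)). In the close view the pointer is at crop row 109 and the rider tip at row 410. I'll compute the exact travel.

```bash
python3 - <<'E'
from h import *
import pickle
c=pickle.load(open('c3.pkl','rb'))
W=lambda x,y:(x/4+250-.4,y/4+50-.4)
for z in(14,18,22):
  p=plane(c,W(315,109),z);m=plane(c,W(312,410),z);t=[plane(c,W(350,y),z)[0].round(1) for y in(109,174,236,298,474)]
  print(z,p.round(1),m.round(1),'pull',(p-m)[0].round(2),t)
g=cv2.imread('pics/w3.png',0)
print(g[146:164,320:329]); print(g[72:82,316:332])
a=vision.camera_info('scene')
S=lambda x,y:(310+(x-480)/6.667-.4,310+y/6.66-.4)
print('scene tips',plane(a,S(630,142),18).round(1))
g=cv2.imread('pics/s4.png',0);print(g[326:336,326:342])
E
```

```text
14 [571.1 -33.6  14. ] [521.9 -33.4  14. ] pull 49.16 [np.float64(571.1), np.float64(560.8), np.float64(550.8), np.float64(540.7), np.float64(510.9)]
18 [570.8 -33.4  18. ] [522.3 -33.3  18. ] pull 48.47 [np.float64(570.8), np.float64(560.6), np.float64(550.8), np.float64(540.8), np.float64(511.5)]
22 [570.4 -33.3  22. ] [522.6 -33.2  22. ] pull 47.78 [np.float64(570.4), np.float64(560.4), np.float64(550.7), np.float64(540.9), np.float64(512.0)]
[[ 78  97  98  98  99  98  97  95 106]
 [ 86  96  97  98  96  97  97  95 107]
 [ 97  97  97  97  96  98  98  94 107]
 [100  95  89  91  91  92  91  88 105]
 [ 97  80  71  72  73  75  76  76  92]
 [ 94  68  61  62  64  68  69  70  79]
 [ 96  72  64  66  66  67  71  72  76]
 [ 94  72  65  68  67  69  71  69  71]
 [ 97  75  69  68  64  66  67  66  76]
 [101  92  88  81  66  66  67  71  94]
 [104 103 101  90  67  66  66  75 108]
 [104 104 102  90  68  67  65  76 108]
 [104 104 103  90  69  68  67  76 108]
 [104 105 102  91  67  67  67  76 107]
 [104 105 102  92  68  68  74  88 108]
 [104 104 102  90  67  67  79  96 110]
 [104 105 102  90  70  68 
[... 565 characters left out ...]
cene tips [523.  -30.2  18. ]
[[161 171 153  85  87  90  90  93  96  93  93  87  90  90  93  93]
 [196 190 187 165 157 105  88  89  97 126 139 140 131  96  98  99]
 [154 184 187 188 188 174 158  93 135 175 177 173 173 151  97  93]
 [106 133 161 197 185 153 140  88 152 189 182 184 186 178 145 156]
 [ 82  90 111 143 145  84  88  87 118 160 177 179 170 147 150 186]
 [ 88  79  84  94 102  56  53  70  83 107 124 129 119 110 147 183]
 [ 96  83  87  91  87  84 138 184 101  93  90  88  89  98 166 197]
 [ 94  96  89  87  92 143 224 220  96  93  95  94  85 118 203 219]
 [100 101  92  90  90 137 194 171 120 108 101 105  99 145 228 195]
 [ 90  96  93  91 116 149 128 122 139 135 127 126 128 150 191 130]]
```

Travel is 48.5 mm (the rail's 10 mm ticks confirm the scale). The tool has moved 46.0 mm, so it needs 2.5 mm more.

>>> servo_tool --pt "0 -0.006 0 0 0" --pt "0 -0.0125 0 0 0" --pt "0 -0.0125 0 0 0" --pt "0 -0.0125 0 0 0" --pt "0 -0.0125 0 0 0" --pt "0 -0.0125 0 0 0"

```text
time_s: 16.53
ee_pos: [452.0, 13.8, 74.3]
ee_rot: [179.4, 0.0, 90.0]
force: [8.2, -0.2, -7.9]
gripper_width: 9.9
gripper_force: 40.0
```

```bash
python3 - <<'E'
from h import *
s=state();print(s['ee_pos'],s['force'],s['gripper_width'])
im=vision.grab_frame('scene')[:,:,::-1]; cv2.imwrite('pics/s5.png',im); g=cv2.cvtColor(im,cv2.COLOR_BGR2GRAY)
print(state()['ee_pos'])
a=vision.camera_info('scene'); g4=cv2.imread('pics/s4.png',0); g0=cv2.imread('pics/scene0.png',0)
print(g[322:336,322:342])
# right post of the bar: sub-pixel template match home -> now (near-fixed view, small region)
def X(px,z): return plane(a,px,z)
p0=proj(a,(501,-15,45)); print('post home px',p0)
t=g0[int(p0[1])-12:int(p0[1])+13,int(p0[0])-6:int(p0[0])+7]
for n,G in(('s4',g4),('s5',g)):
    r=cv2.matchTemplate(G,t,cv2.TM_CCOEFF_NORMED); p1=proj(a,(452,-15,45)); 
    m=np.zeros_like(r); x0,y0=int(p1[0])-6-8,int(p1[1])-12-8; sub=r[y0:y0+17,x0:x0+17]
    i=np.unravel_index(sub.argmax(),sub.shape); cx,cy=x0+i[1]+6,y0+i[0]+12
    q0=X((int(p0[0]),int(p0[1])),45);q1=X((cx,cy),45); print(n,sub.max().round(2),(cx,cy),(q0-q1).round(1))
for d in (44,46,48,48.5,50): print(d,proj(a,(570.8-d,-28,18)).round(1),proj(a,(570.8-d,-20,18)).round(1))
print('rider tip',proj(a,(522.3,-31,18)))
E
```

```text
[452.0406612   13.801614    74.29209454] [ 8.16545465 -0.17169784 -7.87916645] 9.894377654412738
[452.04846231  13.79130952  74.28266735]
[[115 112  93  95  89  91  96  96 101  92  88  92  90  93  97  98  98  97
   99 100]
 [102  92  88  78  93  98  93  98  94  94  95  89  91  93  95  97  97  93
  101  95]
 [143  89  76  88  94 102  98  91  97  97  96  95  92  91  89  92 100  99
   95  96]
 [184 148 105 127  78  89  92  95  93  97  96 100  96  97  92  87  92  98
   97  99]
 [191 185 166 174 147 118  88  88  94  95  96  97  89  92  90  88  88  85
   89  92]
 [157 184 191 188 185 176 159 103  90  93  96  92 100 127 139 141 127  92
   94 100]
 [102 132 162 188 188 189 186 167 159 112  92  99 130 172 172 175 175 153
   95  92]
 [ 84  81 106 139 162 188 195 195 188 132  87 102 153 190 182 182 186 178
  148 160]
 [ 83  83  85  86 110 141 173 192 134  96  85  91 123 157 177 180 178 150
  153 186]
 [ 86  90  86  81  86  91 120 129  77  56  61  67  84 109 127 123 122 111
  141 184]
 [ 94  89  88  87  88  89  87  82  63  66 138 183 103  89  92  96  86 103
  166 195]
 [ 99  99  89  85  90  92  90  81  84 142 220 222  97  95  97  95  86 119
  199 227]
 [ 91  96  95  94  99  92  90 100 122 136 192 173 118 113 100 102 100 150
  232 199]
 [134 121  92  92  99  96  87 104 133 143 130 127 142 136 127 130 131 147
  192 130]]
post home px [317.30035015 320.62949796]
s4 0.45 (np.int64(298), np.int64(327)) [ 35.5 -11.2   0. ]
s5 0.43 (np.int64(297), np.int64(328)) [ 38.6 -10.6   0. ]
44 [332.5 329.4] [329.  327.5]
46 [331.8 329.9] [328.3 328. ]
48 [331.1 330.4] [327.5 328.5]
48.5 [330.9 330.6] [327.4 328.7]
50 [330.3 331. ] [326.8 329.1]
rider tip [332.19737517 331.30168785]
```

The pointer arm in the scene image lies on the line through the rider tip, within about 0.3 px. The tool travel is 48.3 mm against the 48.5 mm needed. I'm handing in while still holding the bar.

```bash
python3 -c "
from workcell import job_done; print(job_done())"
```

```text
the job is handed in; nothing more can be done
None
```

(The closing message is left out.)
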